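# Unscrew the lens pot and take out the spare lens

### The arm

A 6-joint arm with a two-finger parallel gripper is mounted at the origin on a cart in front of the work surface, level with it; the furniture and walls round the work are solid. World frame = base frame: x ahead of the robot, y to its left, z up, the work surface at z = 0. Lengths are in m, angles in rad, forces in N, time in s.
With the tool pointing down it reaches from about 0.325 to 1 m from the base axis. Payload 5.1 kg.
Tool frame: the origin (TCP) lies midway between the tips of the shut fingers; the grasp point (between the pads) lies 19 mm behind it; z points along the fingers, y is the direction in which the jaws open and shut (so a half turn about z gives the same grasp; the last joint's range is limited). The gripper opens to 85 mm and grips with 20 to 120 N. Pads are 22 mm wide; open, the fingers measure 114 mm over their backs; the gripper's body (76 mm by 85 mm) begins 54 mm behind the grasp point. The pads swing forward as they close: fully open they stand 13 mm farther back than shut.
Start: joints at [-1.33, 0.124, 1.65, -0, 1.367, -0.083], TCP at [0.207, -0.616, 0.231] pointing down, gripper open.
Joint ranges: [-2.61, 2.61], [-1.02, 2.33], [0.03, 2.71], [-1.35, 4.49], [0.32, 2.68], [-2.91, 2.91]. Speed limits (rad/s): [2.57, 2.57, 3.14, 3.14, 3.14, 3.14].

### API

Orientations are given as a unit quaternion [x, y, z, w].
In Python, from rig import bot gives the robot as it stands.
- The arm moves only by the shell command python3 -m jog 'ROWS' [OPENING] [FORCE]. ROWS is JSON, a list of rows, each an object with "translation": the shift along the tool's x, y, z in units of 40 mm (1.0 is 40 mm), a list of three; "delta_rot": the turn, a rotation vector about the tool's x, y, z in units of 5 degrees (1.0 is 5 degrees), a list of three. In form: [{"translation": [dx, dy, dz], "delta_rot": [rx, ry, rz]}, ...]. A call has 1 to 10 rows; each row shifts and turns the commanded pose from where the row before left it, along the tool's axes as they then stand; what a row does not reach is not made up. A row lasts 1/12 s, in which the tool goes at most 41.7 mm and 7.16 degrees, less where a joint would pass 70% of its speed; a pose out of reach is approached as far as the arm can. A call is refused whole if a number of a shift passes 1 or a number of a turn 1, either way. A call with a gripper value outside its range is refused whole. OPENING is the finger opening in mm, from 0 to 85.4, set as the call begins (- or left out, the last holds). The fingers move at their own pace and stop on an object; FORCE is the grip in N (left out, the last holds). Time passes only in rows, so rows that do not move let the fingers close. It gives the time, the measured TCP pose, the force and the opening at its end, in the units of the state.
- bot.get_state(): the state, without advancing time (a new reading comes with each control period).
- bot.snapshot(name): name is "scene" or "side" or "wrist"; returns (picture, depth): 480x640x3 uint8, red, green, blue; 480x640 float32, m along the optical axis (not along the pixel's ray), 0 where there is no reading.
- bot.camera_info(name): a dict with "camera_matrix" (3x3 intrinsics, pixels), "T" (4x4, takes a point from camera to world coordinates). Camera axes: x right, y down, z forward; pixel columns grow to the right and rows downward; lengths in m; the calibration is good to about 2 mm. A picture is of the moment at which its call begins: read the wrist's pose just before it. camera_info takes no time and is no camera call; for the wrist camera it gives the pose at the moment of the call.
- bot.hand_in(): hands the job in, once; it reports no verdict.
The state is a dict: "clock": time; "q": joint angles; "qvel": joint speeds; "tau": joint torques, N m; "ee_pos": TCP position; "orientation": TCP orientation; "contact_force": force on the tool from outside, world axes, zero at the start; "ft_torque": the same for the moment, N m; "grip_width": opening from 0.0 (shut) to 1.0 (fully open).
Only numpy, scipy, OpenCV 4.12 (cv2) and the standard library are available. Lean on these libraries where they do the work, as an engineer would, in place of code of your own. Each camera call takes 0.05 s, during which the arm holds its last target. There are 200 camera calls.

### The job

Unscrew the tall cover from the lens pot without forcing the thread, lift it clear of the lens and stand it mouth down on the bench top. Then take the lens out of the pot and set it gently upright in the parts tray. Do not knock the lens over, and leave the other things on the bench alone.

Things in the scene. Friction and masses are not known exactly. Their poses are not given: they have to be found in the camera images.
- lens_pot: The pot's aluminium base, screwed to the bench (it cannot move): round flange 80 mm across, 10 mm high, and a collar (44 mm outside, 38 mm inside, from 10 to 40 mm height) that carries an outside right-hand thread. Two lugs inside the cover's mouth run in it. Origin: centre of its underside on the bench, z up; it stands at any yaw.
- cover: Plain grey screw cover, 60 mm across, 117 mm high: a deep cup, mouth down (cavity 53 mm wide, 80 mm deep), with a round fluted grip on top, 40 mm across, 85 to 117 mm above the mouth. About 100 g. Origin: centre of the mouth's rim, z up. At the start fully screwed on, mouth 10 mm above the bench. To lift off, the mouth must pass the lens's top, 86 mm above the bench.
- cover_grip (a point): On the cover's axis in its top grip, 107 mm above the mouth, a good height to grip. Seen from above the cover unscrews counter-clockwise and rises 13 mm a turn, with about 0.5 mm of play up and down; after one and a half turns (19.5 mm up) the threads are free. It turns with little friction and stays where it is when let go part-way.
- spare_lens: Black barrel lens, 34 mm across, 76 mm high (about 32 mm wide where it is gripped), about 85 g, standing upright and loose inside the pot's collar, hidden by the cover until that is lifted. Origin: centre of its underside (10 mm above the bench at the start), z up. Its upper 46 mm stand free above the collar.
- parts_tray: The empty black rectangular tray, loose on the bench, 138 mm (its x) by 198 mm (its y) and 25 mm high, inner floor 126 by 186 mm and 2 mm above the bench. Origin: centre of its underside. It lies with its long side pointing roughly away from the robot.
- flux_bottle: Bystander: amber dropper bottle, 33 mm in diameter, 92 mm high, loose. Origin: centre of its underside.
- loupe: Bystander: small black eye loupe, 37 mm in diameter, 28 mm high, loose. Origin: centre of its underside.
- setting_block: Bystander: grey steel block 25 x 50 x 38 mm with holes in its top, loose. Origin: centre of its underside.
Mind the look-alikes: they are no part of the job. Leave any orange look-alike of the cover alone.

How it is judged:
On the way, in this order (a step that is already met when the one before it is completed fails the run):
1. the cover is off its thread and lifted clear above the lens, which still stands upright in the pot (z of cover in the frame of lens_pot above 0.086 m and horizontal distance between spare_lens and lens_pot below 0.006 m and angle between spare_lens's own z axis and vertical below 0.15 rad), for 0.1 s.
2. the cover stands mouth down on the bench top, let go, and the lens still stands in the pot (height (world z) of cover below 0.006 m and angle between cover's own z axis and vertical below 0.1 rad and contact force between the fingers and cover below 0.2 N and (x of cover in the frame of parts_tray above 0.07 m or x of cover in the frame of parts_tray below -0.07 m or y of cover in the frame of parts_tray above 0.1 m or y of cover in the frame of parts_tray below -0.1 m) and horizontal distance between spare_lens and lens_pot below 0.006 m and angle between spare_lens's own z axis and vertical below 0.15 rad), for 0.2 s.
At the end, for the whole second after the job is handed in: The lens stands upright (within 0.1 rad) and at rest on the floor of the parts tray, which lies flat on the bench; the cover stands mouth down (within 0.1 rad, its rim within 6 mm of the bench top) and at rest on the bench, outside the tray (z of spare_lens in the frame of parts_tray between -0.002 and 0.008 m and x of spare_lens in the frame of parts_tray between -0.05 and 0.05 m and y of spare_lens in the frame of parts_tray between -0.08 and 0.08 m and angle between each of spare_lens, cover's own z axis and vertical below 0.1 rad and linear speed of each of spare_lens, cover below 0.02 m/s and height (world z) of each of parts_tray, cover below 0.006 m and angle between parts_tray's own z axis and vertical below 0.05 rad and (x of cover in the frame of parts_tray above 0.07 m or x of cover in the frame of parts_tray below -0.07 m or y of cover in the frame of parts_tray above 0.1 m or y of cover in the frame of parts_tray below -0.1 m)); the robot touches nothing.
It fails at once if the lens is tipped (more than 0.5 rad) (angle between spare_lens's own z axis and vertical above 0.5 rad).
It fails at once if the thread is forced (more than 80 N between cover and pot) (contact force between cover and lens_pot above 80 N).
It fails at once if a bystander (flux bottle, loupe, setting block) is moved more than 30 mm (distance of any of flux_bottle, loupe, setting_block from where it was at the start of the episode above 0.03 m).
It fails at once if the lens is pressed hard onto the tray (more than 60 N) (contact force between spare_lens and parts_tray above 60 N).
It fails at once if the lens is dropped: out of the fingers, away from the pot, more than 10 mm above the tray's floor (contact force between the fingers and spare_lens below 0.02 N and horizontal distance between spare_lens and lens_pot above 0.06 m and z of spare_lens in the frame of parts_tray above 0.012 m).
It also fails if it takes over 72 s, if anything falls off the work surface, if the arm or the gripper's body presses on something with over 40 N, if the wrist force passes 120 N, or if a joint passes its speed limit or range.

## Working session

There is one attempt and no reset: what is moved stays moved. The work goes in short steps, Python scripts to look and compute and a shell command to move; the robot and the scene stay as the last step left them, time stands still between calls to the robot, and variables do not carry over. Pictures are saved under pics/ and viewed, about 8 in all and at most 12, crops included, and the job is handed in when it is done.

```bash
mkdir -p pics; ls
python3 - <<'E'
from rig import bot
import cv2,numpy as np
s=bot.get_state();print(s)
for n in("scene","side"):
    im,d=bot.snapshot(n);cv2.imwrite(f"pics/{n}0.png",im[:,:,::-1]);np.savez(f"pics/{n}0.npz",im=im,d=d);c=bot.camera_info(n);print(n,np.round(c["camera_matrix"],1).tolist(),np.round(c["T"],3).tolist())
E
```

```text
pics
{'clock': 0.0, 'q': array([-1.32957593e+00,  1.24524006e-01,  1.65168403e+00, -4.05005850e-05,
        1.36751563e+00, -8.26169168e-02]), 'qvel': array([-0.00123453,  0.00066519, -0.0008708 , -0.00106059,  0.00097602,
       -0.00085074]), 'tau': array([ 1.82140720e-04, -4.23618150e+01, -3.65450370e+01,  1.01686774e-05,
        7.04168488e-03, -4.55077767e-06]), 'ee_pos': array([ 0.20663729, -0.61562558,  0.23003487]), 'orientation': array([ 9.86918567e-01,  1.61216024e-01, -1.04174631e-04, -1.06058713e-03]), 'contact_force': array([-0.23888181,  0.84765451, -0.25347929]), 'ft_torque': array([ 0.00607822, -0.01136684,  0.01529046]), 'grip_width': 1.0004386455401777}
scene [[575.6, 0.0, 325.9], [0.0, 575.6, 248.3], [0.0, 0.0, 1.0]] [[-0.588, -0.442, 0.677, -0.25], [-0.809, 0.324, -0.491, 0.562], [-0.002, -0.837, -0.548, 0.732], [0.0, 0.0, 0.0, 1.0]]
side [[542.6, 0.0, 315.7], [0.0, 542.6, 246.8], [0.0, 0.0, 1.0]] [[-0.81, -0.292, 0.509, 0.08], [-0.587, 0.406, -0.7, 0.654], [-0.003, -0.866, -0.5, 0.592], [0.0, 0.0, 0.0, 1.0]]
```

View pics/scene0.png

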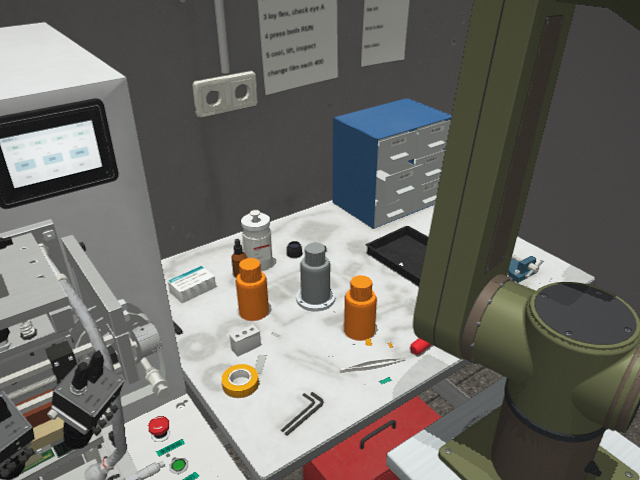

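View pics/side0.png

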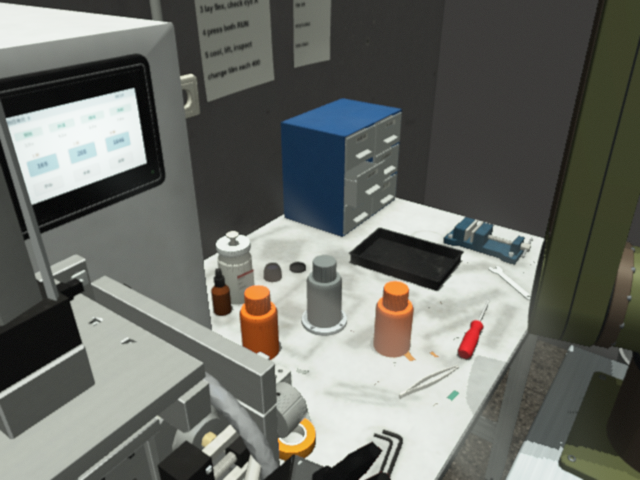

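Scene view: the grey cover is at (315,275), standing on a white flange. Orange look-alikes are at (252,290) and (360,308), the bottle at (238,260), loupe at (293,249), block at (245,338) and tray at (400,252). The side view shows the grey cover at (325,293), the oranges at (260,322) and (394,320), and the tray at (406,257). Only the grey one is plain grey with a pot flange under it. I'll localise these now and make the confirming crop.

```bash
cat > h.py <<'E'
import numpy as np,cv2
from rig import bot
def pts(n,d,info=None):
    c=info or bot.camera_info(n);K=np.array(c["camera_matrix"]);T=np.array(c["T"])
    v,u=np.mgrid[:480,:640]
    P=np.stack([(u-K[0,2])/K[0,0]*d,(v-K[1,2])/K[1,1]*d,d],-1)
    return P@T[:3,:3].T+T[:3,3]
def circ(P):  # circle fit xy
    A=np.c_[2*P[:,:2],np.ones(len(P))];s=np.linalg.lstsq(A,(P[:,:2]**2).sum(1),rcond=None)[0]
    return s[:2],np.sqrt(s[2]+s[:2]@s[:2])
E
python3 - <<'E'
from h import *
np.set_printoptions(precision=4,suppress=True)
for n,box in(("scene",(295,240,335,310)),("side",(300,255,350,335))):
    z=np.load(f"pics/{n}0.npz");P=pts(n,z['d']);im=z['im'].astype(int)
    ok=z['d']>0
    hsv=cv2.cvtColor(z['im'],cv2.COLOR_RGB2HSV)
    def rep(name,m):
        Q=P[m&ok]
        if len(Q)>20: print(n,name,len(Q),"med",np.median(Q,0),"zmax",np.percentile(Q[:,2],99),"lo",np.percentile(Q,2,0),"hi",np.percentile(Q,98,0))
    B=np.zeros((480,640),bool);x0,y0,x1,y1=box;B[y0:y1,x0:x1]=1
    for nm,lo,hi,r in(("grip",.1,.122,.02),("body",.02,.085,.03),("top",.124,.135,.02)):
        m=B&ok&(P[:,:,2]>lo)&(P[:,:,2]<hi);Q=P[m]; 
        rep(nm,m)
        if nm!="top":
            # fixed-radius fit
            from scipy.optimize import least_squares
            f=least_squares(lambda c:np.hypot(Q[:,0]-c[0],Q[:,1]-c[1])-r,np.median(Q,0)[:2]+[.01,.0],loss='soft_l1',f_scale=.002);print("  fit",f.x,circ(Q))
    org=(hsv[:,:,0]<15)&(hsv[:,:,1]>180)&(hsv[:,:,2]>80)
    k,l,s,c=cv2.connectedComponentsWithStats((org&ok&(P[:,:,2]>.005)).astype(np.uint8))
    for i in range(1,k):
        if s[i,4]>150: rep(f"orange{c[i].astype(int)}",l==i)
    dark=(im.max(2)<50)&ok&(P[:,:,2]>-.005)&(P[:,:,2]<.1)&(P[:,:,0]>.1)&(P[:,:,1]<.3)&(P[:,:,1]>-.8)
    k,l,s,c=cv2.connectedComponentsWithStats(dark.astype(np.uint8))
    for i in range(1,k):
        if s[i,4]>60: rep(f"dark{c[i].astype(int)}",l==i)
s=np.load("pics/scene0.npz")['im'][200:360,160:440,::-1]
s2=np.load("pics/side0.npz")['im'][215:375,200:480,::-1]
cv2.imwrite("pics/crop1.png",cv2.resize(np.vstack([s]),None,fx=2.8,fy=2.8,interpolation=cv2.INTER_CUBIC))
E
```

```text
scene grip 204 med [0.5014 0.0453 0.1113] zmax 0.12172349331991482 lo [0.4952 0.0206 0.1004] hi [0.5258 0.0541 0.1215]
  fit [0.5169 0.0335] (array([0.5153, 0.0347]), np.float64(0.01849564089964543))
scene body 822 med [0.4933 0.0496 0.0513] zmax 0.08428983400724878 lo [ 0.4849 -0.0312  0.0208] hi [0.677  0.0644 0.0834]
  fit [0.5167 0.0338] (array([ 0.5766, -0.0059]), np.float64(0.09784304718898411))
scene top 133 med [0.5141 0.0349 0.1252] zmax 0.12819418699001497 lo [0.4988 0.0183 0.124 ] hi [0.5318 0.0527 0.1278]
scene orange[247 270] 397 med [0.5445 0.1593 0.0941] zmax 0.11529010323618963 lo [0.5357 0.106  0.0445] hi [0.6822 0.1757 0.1148]
scene orange[252 299] 972 med [0.5319 0.1689 0.0467] zmax 0.0829792053392618 lo [0.5253 0.1358 0.0066] hi [0.5555 0.186  0.0823]
scene orange[360 293] 314 med [0.3744 0.0332 0.0977] zmax 0.11459727030474202 lo [0.3684 0.0072 0.0823] hi [0.3963 0.0421 0.1141]
scene orange[359 318] 1028 med [0.3657 0.0402 0.0471] zmax 0.08279431976039216 lo [0.3576 0.0071 0.0072] hi [0.3948 0.0522 0.0819]
scene dark[396 249] 923 med [ 0.5626 -0.1977  0.0119] zma
[... 828 characters left out ...]
1246] hi [0.5333 0.0503 0.1292]
side orange[259 324] 1782 med [0.5406 0.1691 0.0702] zmax 0.11817686755886916 lo [0.5265 0.1425 0.0143] hi [0.5678 0.1826 0.1178]
side orange[470 338] 334 med [ 0.2809 -0.046   0.0221] zmax 0.026006134498350122 lo [ 0.2698 -0.0965  0.0141] hi [ 0.2932 -0.0174  0.0258]
side dark[244 212] 220 med [ 0.9007 -0.1828  0.016 ] zmax 0.04228557940399832 lo [ 0.8964 -0.2281 -0.0017] hi [ 0.9041 -0.1503  0.0408]
side dark[406 257] 3897 med [ 0.4927 -0.2403  0.0047] zmax 0.02680170034939143 lo [ 0.3973 -0.2986  0.0009] hi [ 0.5886 -0.1619  0.0264]
side dark[218 279] 121 med [0.6783 0.1166 0.0721] zmax 0.08822450299151981 lo [0.6735 0.1085 0.0588] hi [0.6849 0.1221 0.0876]
```

View pics/crop1.png

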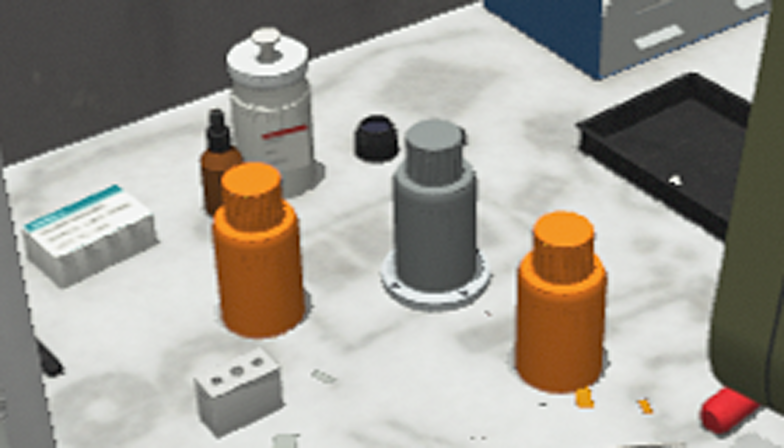

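The crop confirms it: the plain grey cover, crop (435,210), is the only one standing on the white pot flange; both oranges stand directly on the bench. Two-view fit puts the cover axis at about (0.517, 0.032) with its top at 0.127, which matches the specified 10+117 mm. The tray is centred near (0.495,-0.23). Moving above the cover.

```bash
python3 -m jog '[{"translation":[0.625,-0.645,-0.0625],"delta_rot":[0,0,0]},{"translation":[0.625,-0.645,-0.0625],"delta_rot":[0,0,0]},{"translation":[0.625,-0.645,-0.0625],"delta_rot":[0,0,0]},{"translation":[0.625,-0.645,-0.0625],"delta_rot":[0,0,0]},{"translation":[0.625,-0.645,-0.0625],"delta_rot":[0,0,0]},{"translation":[0.625,-0.645,-0.0625],"delta_rot":[0,0,0]},{"translation":[0.625,-0.645,-0.0625],"delta_rot":[0,0,0]},{"translation":[0.625,-0.645,-0.0625],"delta_rot":[0,0,0]},{"translation":[0.625,-0.645,-0.0625],"delta_rot":[0,0,0]},{"translation":[0.625,-0.645,-0.0625],"delta_rot":[0,0,0]}]' 85
python3 -m jog '[{"translation":[0.625,-0.645,-0.0625],"delta_rot":[0,0,0]},{"translation":[0.625,-0.645,-0.0625],"delta_rot":[0,0,0]},{"translation":[0.625,-0.645,-0.0625],"delta_rot":[0,0,0]},{"translation":[0.625,-0.645,-0.0625],"delta_rot":[0,0,0]},{"translation":[0.625,-0.645,-0.0625],"delta_rot":[0,0,0]},{"translation":[0.625,-0.645,-0.0625],"delta_rot":[0,0,0]},{"translation":[0.625,-0.645,-0.0625],"delta_rot":[0,0,0]},{"translation":[0.625,-0.645,-0.0625],"delta_rot":[0,0,0]},{"translation":[0.625,-0.645,-0.0625],"delta_rot":[0,0,0]},{"translation":[0.625,-0.645,-0.0625],"delta_rot":[0,0,0]}]'
python3 - <<'E'
from h import *
np.set_printoptions(precision=4,suppress=True)
s=bot.get_state();print(s['clock'],s['q'],s['ee_pos'],s['orientation'])
c=bot.camera_info("wrist");im,d=bot.snapshot("wrist");print(np.round(c["T"],3),c["camera_matrix"])
cv2.imwrite("pics/w1.png",im[:,:,::-1]);np.savez("pics/w1.npz",im=im,d=d,T=c["T"],K=c["camera_matrix"])
P=pts("wrist",d,c)
m=(d>0)&(P[:,:,2]>.123)&(P[:,:,2]<.132)&(np.hypot(P[:,:,0]-.517,P[:,:,1]-.032)<.035)
Q=P[m];print(len(Q),Q.mean(0),Q.min(0),Q.max(0))
if len(Q)>20:
  (u,v),r=cv2.minEnclosingCircle((Q[:,:2]*1e3).astype(np.float32));print(u,v,r)
E
```

```text
clock: 0.93
ee_pos: [0.3618, -0.2903, 0.256]
orientation: [0.987, 0.161, -0.0, -0.0]
contact_force: [1.0, -0.3, 0.0]
grip_width: 0.997
clock: 1.77
ee_pos: [0.5168, 0.0339, 0.281]
orientation: [0.987, 0.161, -0.0, 0.0]
contact_force: [0.4, -1.0, 0.5]
grip_width: 0.993
1.7667 [-0.038  -0.1988  1.8808 -0.0001  1.46    1.2086] [0.5168 0.0339 0.281 ] [ 0.9869  0.1614 -0.0002  0.    ]
[[ 0.319 -0.899 -0.3    0.593]
 [-0.948 -0.303 -0.1    0.059]
 [-0.001  0.316 -0.949  0.425]
 [ 0.     0.     0.     1.   ]] [[351.9035   0.     316.7523]
 [  0.     351.9035 236.0621]
 [  0.       0.       1.    ]]
1532 [0.5166 0.031  0.1279] [0.4958 0.0106 0.123 ] [0.5356 0.05   0.1301]
515.6414794921875 30.52906036376953 20.13775062561035
```

View pics/w1.png

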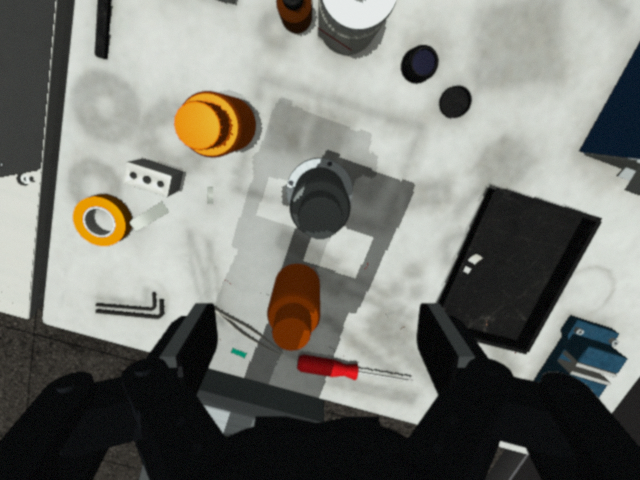

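The wrist view shows the cover grip at (323,210), the tray at (520,270), the loupe at (420,63), a dark disc at (456,101), and the oranges at (212,125) and (295,310). The wrist fit for the grip is (0.516, 0.031), which agrees with the first estimate. Wind the wrist up (+85°) while descending, then close.

```bash
python3 -m jog '[{"translation":[-0.03,0.062,0.2],"delta_rot":[0,0,0]},{"translation":[0,0,0.26],"delta_rot":[0,0,1]},{"translation":[0,0,0.26],"delta_rot":[0,0,1]},{"translation":[0,0,0.26],"delta_rot":[0,0,1]},{"translation":[0,0,0.26],"delta_rot":[0,0,1]},{"translation":[0,0,0.26],"delta_rot":[0,0,1]},{"translation":[0,0,0.26],"delta_rot":[0,0,1]},{"translation":[0,0,0.26],"delta_rot":[0,0,1]},{"translation":[0,0,0.26],"delta_rot":[0,0,1]},{"translation":[0,0,0.26],"delta_rot":[0,0,1]}]'
python3 -m jog '[{"translation":[0,0,0.26],"delta_rot":[0,0,1]},{"translation":[0,0,0.26],"delta_rot":[0,0,1]},{"translation":[0,0,0.26],"delta_rot":[0,0,1]},{"translation":[0,0,0.26],"delta_rot":[0,0,1]},{"translation":[0,0,0.26],"delta_rot":[0,0,1]},{"translation":[0,0,0.26],"delta_rot":[0,0,1]},{"translation":[0,0,0.26],"delta_rot":[0,0,1]},{"translation":[0,0,0.26],"delta_rot":[0,0,1]},{"translation":[0,0,0],"delta_rot":[0,0,0]},{"translation":[0,0,0],"delta_rot":[0,0,0]}]'
python3 - <<'E'
from h import *
np.set_printoptions(precision=4,suppress=True)
s=bot.get_state();print(s['clock'],s['q'],s['ee_pos'],s['orientation'])
z=np.load("pics/w1.npz");P=pts("w",z['d'],dict(camera_matrix=z['K'],T=z['T']));im=z['im']
m=(im.max(2)<60)&(z['d']>0)&(P[:,:,2]>-.003)&(P[:,:,2]<.03)&(P[:,:,1]<-.12)&(P[:,:,1]>-.33)&(P[:,:,0]>.35)&(P[:,:,0]<.64)
k,l,st,c=cv2.connectedComponentsWithStats(m.astype(np.uint8));i=1+np.argmax(st[1:,4])
Q=P[l==i];
R=Q[(Q[:,2]>.02)];print(len(Q),len(R))
for q in(Q,R):print(cv2.minAreaRect((q[:,:2]*1e3).astype(np.float32)))
# obstacles near the cover's place
for y in np.arange(-.04,-.14,-.02): print(round(y,2),[round(float(np.percentile(P[:,:,2][(z['d']>0)&(abs(P[:,:,0]-x)<.01)&(abs(P[:,:,1]-y)<.01)],98)),3) if ((z['d']>0)&(abs(P[:,:,0]-x)<.01)&(abs(P[:,:,1]-y)<.01)).any() else None for x in np.arange(.38,.56,.02)])
E
```

```text
clock: 2.65
ee_pos: [0.5153, 0.0282, 0.1781]
orientation: [0.973, -0.231, -0.001, 0.0]
contact_force: [0.4, 0.7, -0.1]
grip_width: 0.997
clock: 3.48
ee_pos: [0.515, 0.0286, 0.0953]
orientation: [0.837, -0.547, -0.001, 0.001]
contact_force: [1.0, -0.1, -0.4]
grip_width: 0.994
3.4833 [-0.0486 -0.0445  2.0644 -0.0003  1.1244  2.6809] [0.515  0.0286 0.0953] [ 0.8369 -0.5474 -0.0011  0.0008]
15862 2365
((493.65399169921875, -230.20370483398438), (197.23304748535156, 138.05897521972656), 3.181065559387207)
((493.65399169921875, -230.20370483398438), (197.23304748535156, 138.05897521972656), 3.181065559387207)
-0.04 [0.004, 0.004, 0.004, 0.004, 0.004, 0.004, 0.004, 0.357, 0.36, 0.364]
-0.06 [0.004, 0.004, 0.004, 0.004, 0.004, 0.004, 0.004, 0.004, 0.004, 0.004]
-0.08 [0.004, 0.004, 0.004, 0.004, 0.004, 0.004, 0.004, 0.004, 0.004, 0.004]
-0.1 [0.004, 0.004, 0.004, 0.004, 0.004, 0.004, 0.004, 0.004, 0.004, 0.004]
-0.12 [0.004, 0.004, 0.004, 0.004, 0.004, 0.004, 0.004, 0.004, 0.004, 0.004]
```

```bash
python3 -m jog '[{"translation":[-0.045,-0.06,0],"delta_rot":[0,0,0]},{"translation":[0,0,0],"delta_rot":[0,0,0]},{"translation":[0,0,0],"delta_rot":[0,0,0]}]'
python3 -m jog '[{"translation":[0,0,0],"delta_rot":[0,0,0]},{"translation":[0,0,0],"delta_rot":[0,0,0]},{"translation":[0,0,0],"delta_rot":[0,0,0]},{"translation":[0,0,0],"delta_rot":[0,0,0]},{"translation":[0,0,0],"delta_rot":[0,0,0]},{"translation":[0,0,0],"delta_rot":[0,0,0]},{"translation":[0,0,0],"delta_rot":[0,0,0]},{"translation":[0,0,0],"delta_rot":[0,0,0]},{"translation":[0,0,0],"delta_rot":[0,0,0]}]' 25 30
python3 -m jog '[{"translation":[0,0,-0.0045],"delta_rot":[0,0,-1]},{"translation":[0,0,-0.0045],"delta_rot":[0,0,-1]},{"translation":[0,0,-0.0045],"delta_rot":[0,0,-1]},{"translation":[0,0,-0.0045],"delta_rot":[0,0,-1]}]'
```

```text
clock: 3.73
ee_pos: [0.5183, 0.0319, 0.0974]
orientation: [0.837, -0.548, 0.001, -0.0]
contact_force: [0.4, 0.7, -0.1]
grip_width: 0.995
clock: 4.48
ee_pos: [0.5178, 0.0319, 0.0968]
orientation: [0.837, -0.548, 0.0, 0.0]
contact_force: [-1.7, -1.3, 2.3]
grip_width: 0.46
clock: 4.82
ee_pos: [0.5176, 0.032, 0.0968]
orientation: [0.92, -0.392, -0.0, -0.0]
contact_force: [-1.1, -0.0, -0.7]
grip_width: 0.458
```

```bash
python3 -m jog '[{"translation":[0,0,-0.0045],"delta_rot":[0,0,-1]},{"translation":[0,0,-0.0045],"delta_rot":[0,0,-1]},{"translation":[0,0,-0.0045],"delta_rot":[0,0,-1]},{"translation":[0,0,-0.0045],"delta_rot":[0,0,-1]},{"translation":[0,0,-0.0045],"delta_rot":[0,0,-1]},{"translation":[0,0,-0.0045],"delta_rot":[0,0,-1]},{"translation":[0,0,-0.0045],"delta_rot":[0,0,-1]},{"translation":[0,0,-0.0045],"delta_rot":[0,0,-1]},{"translation":[0,0,-0.0045],"delta_rot":[0,0,-1]},{"translation":[0,0,-0.0045],"delta_rot":[0,0,-1]}]'
python3 -m jog '[{"translation":[0,0,-0.0045],"delta_rot":[0,0,-1]},{"translation":[0,0,-0.0045],"delta_rot":[0,0,-1]},{"translation":[0,0,-0.0045],"delta_rot":[0,0,-1]},{"translation":[0,0,-0.0045],"delta_rot":[0,0,-1]},{"translation":[0,0,-0.0045],"delta_rot":[0,0,-1]},{"translation":[0,0,-0.0045],"delta_rot":[0,0,-1]}]'
```

```text
clock: 5.65
ee_pos: [0.5171, 0.032, 0.0983]
orientation: [0.999, 0.033, -0.001, -0.0]
contact_force: [-0.5, 0.5, 0.1]
grip_width: 0.456
clock: 6.15
ee_pos: [0.5168, 0.0321, 0.0993]
orientation: [0.957, 0.291, -0.001, -0.001]
contact_force: [-2.1, 0.6, 0.8]
grip_width: 0.463
```

```bash
python3 -m jog '[{"translation":[0,0,-0.0045],"delta_rot":[0,0,-1]},{"translation":[0,0,-0.0045],"delta_rot":[0,0,-1]},{"translation":[0,0,-0.0045],"delta_rot":[0,0,-1]},{"translation":[0,0,-0.0045],"delta_rot":[0,0,-1]},{"translation":[0,0,-0.0045],"delta_rot":[0,0,-1]},{"translation":[0,0,-0.0045],"delta_rot":[0,0,-1]},{"translation":[0,0,-0.0045],"delta_rot":[0,0,-1]},{"translation":[0,0,-0.0045],"delta_rot":[0,0,-1]},{"translation":[0,0,-0.0045],"delta_rot":[0,0,-1]},{"translation":[0,0,-0.0045],"delta_rot":[0,0,-1]}]'
python3 -m jog '[{"translation":[0,0,-0.0045],"delta_rot":[0,0,-1]},{"translation":[0,0,-0.0045],"delta_rot":[0,0,-1]},{"translation":[0,0,-0.0045],"delta_rot":[0,0,-1]},{"translation":[0,0,-0.0045],"delta_rot":[0,0,-1]},{"translation":[0,0,-0.0045],"delta_rot":[0,0,-1]},{"translation":[0,0,-0.0045],"delta_rot":[0,0,-1]},{"translation":[0,0,-0.0045],"delta_rot":[0,0,-1]},{"translation":[0,0,-0.0045],"delta_rot":[0,0,-1]},{"translation":[0,0,-0.0045],"delta_rot":[0,0,-1]},{"translation":[0,0,-0.0045],"delta_rot":[0,0,-1]}]'
python3 -m jog '[{"translation":[0,0,-0.0045],"delta_rot":[0,0,-1]},{"translation":[0,0,-0.0045],"delta_rot":[0,0,-1]},{"translation":[0,0,-0.0045],"delta_rot":[0,0,-1]},{"translation":[0,0,-0.0045],"delta_rot":[0,0,-1]},{"translation":[0,0,-0.0045],"delta_rot":[0,0,-1]},{"translation":[0,0,-0.0045],"delta_rot":[0,0,-1]},{"translation":[0,0,-0.0045],"delta_rot":[0,0,-1]},{"translation":[0,0,-0.0045],"delta_rot":[0,0,-1]},{"translation":[0,0,-0.0045],"delta_rot":[0,0,-1]},{"translation":[0,0,-0.0045],"delta_rot":[0,0,-1]}]'
python3 -m jog '[{"translation":[0,0,-0.0045],"delta_rot":[0,0,-1]},{"translation":[0,0,-0.0045],"delta_rot":[0,0,-1]},{"translation":[0,0,-0.0045],"delta_rot":[0,0,-1]},{"translation":[0,0,-0.0045],"delta_rot":[0,0,-1]},{"translation":[0,0,-0.0045],"delta_rot":[0,0,-1]},{"translation":[0,0,-0.0045],"delta_rot":[0,0,-1]},{"translation":[0,0,-0.0045],"delta_rot":[0,0,-1]},{"translation":[0,0,-0.0045],"delta_rot":[0,0,-1]},{"translation":[0,0,-0.0045],"delta_rot":[0,0,-1]},{"translation":[0,0,-0.0045],"delta_rot":[0,0,-1]},{"translation":[0,0,0],"delta_rot":[0,0,0]}]' 2>&1 | tail -3
python3 -c "
from rig import bot;s=bot.get_state();print(s['clock'],s['q'].round(3),s['ee_pos'].round(4),s['contact_force'])"
```

```text
clock: 6.98
ee_pos: [0.5162, 0.0318, 0.101]
orientation: [0.744, 0.668, -0.002, -0.001]
contact_force: [-4.4, -1.4, 1.8]
grip_width: 0.46
clock: 7.82
ee_pos: [0.5164, 0.031, 0.1028]
orientation: [0.392, 0.92, -0.002, -0.001]
contact_force: [-3.1, -3.9, 0.7]
grip_width: 0.458
clock: 8.65
ee_pos: [0.5173, 0.0309, 0.1048]
orientation: [-0.033, 0.999, -0.001, -0.001]
contact_force: [-1.2, -3.0, 0.5]
grip_width: 0.462
validation failed for argument at $...
8.65 [-0.043 -0.052  2.054 -0.003  1.141 -1.679] [0.5173 0.0309 0.1048] [-1.21107364 -3.04927522  0.50297984]
```

```bash
python3 -m jog '[{"translation":[0,0,-0.0045],"delta_rot":[0,0,-1]},{"translation":[0,0,-0.0045],"delta_rot":[0,0,-1]},{"translation":[0,0,-0.0045],"delta_rot":[0,0,-1]},{"translation":[0,0,-0.0045],"delta_rot":[0,0,-1]},{"translation":[0,0,-0.0045],"delta_rot":[0,0,-1]},{"translation":[0,0,-0.0045],"delta_rot":[0,0,-1]},{"translation":[0,0,-0.0045],"delta_rot":[0,0,-1]},{"translation":[0,0,-0.0045],"delta_rot":[0,0,-1]},{"translation":[0,0,-0.0045],"delta_rot":[0,0,-1]},{"translation":[0,0,-0.0045],"delta_rot":[0,0,-1]}]'
python3 -m jog '[{"translation":[0,0,0],"delta_rot":[0,0,0]},{"translation":[0,0,0],"delta_rot":[0,0,0]},{"translation":[0,0,0],"delta_rot":[0,0,0]},{"translation":[0,0,0],"delta_rot":[0,0,0]},{"translation":[0,0,0],"delta_rot":[0,0,0]}]' 65
python3 -c "
from rig import bot;s=bot.get_state();print(s['clock'],s['q'].round(3),s['ee_pos'].round(4),s['contact_force'])"
```

```text
clock: 9.48
ee_pos: [0.5176, 0.0316, 0.1067]
orientation: [-0.452, 0.892, -0.0, -0.0]
contact_force: [0.1, -1.2, -0.6]
grip_width: 0.458
clock: 9.9
ee_pos: [0.5178, 0.032, 0.1073]
orientation: [-0.45, 0.893, 0.0, 0.0]
contact_force: [0.6, 0.8, 0.4]
grip_width: 0.758
9.9 [-0.042 -0.055  2.052  0.     1.144 -2.547] [0.5178 0.032  0.1073] [0.58019456 0.76429533 0.40547828]
```

```bash
python3 -m jog '[{"translation":[0,0,0],"delta_rot":[0,0,1]},{"translation":[0,0,0],"delta_rot":[0,0,1]},{"translation":[0,0,0],"delta_rot":[0,0,1]},{"translation":[0,0,0],"delta_rot":[0,0,1]},{"translation":[0,0,0],"delta_rot":[0,0,1]},{"translation":[0,0,0],"delta_rot":[0,0,1]},{"translation":[0,0,0],"delta_rot":[0,0,1]},{"translation":[0,0,0],"delta_rot":[0,0,1]},{"translation":[0,0,0],"delta_rot":[0,0,1]},{"translation":[0,0,0],"delta_rot":[0,0,1]}]'
python3 -m jog '[{"translation":[0,0,0],"delta_rot":[0,0,1]},{"translation":[0,0,0],"delta_rot":[0,0,1]},{"translation":[0,0,0],"delta_rot":[0,0,1]},{"translation":[0,0,0],"delta_rot":[0,0,1]},{"translation":[0,0,0],"delta_rot":[0,0,1]},{"translation":[0,0,0],"delta_rot":[0,0,1]},{"translation":[0,0,0],"delta_rot":[0,0,1]},{"translation":[0,0,0],"delta_rot":[0,0,1]},{"translation":[0,0,0],"delta_rot":[0,0,1]},{"translation":[0,0,0],"delta_rot":[0,0,1]}]'
python3 -m jog '[{"translation":[0,0,0],"delta_rot":[0,0,1]},{"translation":[0,0,0],"delta_rot":[0,0,1]},{"translation":[0,0,0],"delta_rot":[0,0,1]},{"translation":[0,0,0],"delta_rot":[0,0,1]},{"translation":[0,0,0],"delta_rot":[0,0,1]},{"translation":[0,0,0],"delta_rot":[0,0,1]},{"translation":[0,0,0],"delta_rot":[0,0,1]},{"translation":[0,0,0],"delta_rot":[0,0,1]},{"translation":[0,0,0],"delta_rot":[0,0,1]},{"translation":[0,0,0],"delta_rot":[0,0,1]}]'
python3 -m jog '[{"translation":[0,0,0],"delta_rot":[0,0,1]},{"translation":[0,0,0],"delta_rot":[0,0,1]},{"translation":[0,0,0],"delta_rot":[0,0,1]},{"translation":[0,0,0],"delta_rot":[0,0,1]},{"translation":[0,0,0],"delta_rot":[0,0,1]},{"translation":[0,0,0],"delta_rot":[0,0,1]},{"translation":[0,0,0],"delta_rot":[0,0,1]},{"translation":[0,0,0],"delta_rot":[0,0,1]},{"translation":[0,0,0],"delta_rot":[0,0,1]},{"translation":[0,0,0],"delta_rot":[0,0,1]}]'
python3 -m jog '[{"translation":[0,0,0],"delta_rot":[0,0,1]},{"translation":[0,0,0],"delta_rot":[0,0,1]},{"translation":[0,0,0],"delta_rot":[0,0,1]},{"translation":[0,0,0],"delta_rot":[0,0,1]},{"translation":[0,0,0],"delta_rot":[0,0,1]},{"translation":[0,0,0],"delta_rot":[0,0,1]},{"translation":[0,0,0],"delta_rot":[0,0,1]},{"translation":[0,0,0],"delta_rot":[0,0,1]},{"translation":[0,0,0],"delta_rot":[0,0,1]},{"translation":[0,0,0],"delta_rot":[0,0,1]}]'
python3 -m jog '[{"translation":[0,0,0],"delta_rot":[0,0,1]},{"translation":[0,0,0],"delta_rot":[0,0,1]},{"translation":[0,0,0],"delta_rot":[0,0,1]},{"translation":[0,0,0],"delta_rot":[0,0,1]},{"translation":[0,0,0],"delta_rot":[0,0,1]},{"translation":[0,0,0],"delta_rot":[0,0,1]},{"translation":[0,0,0],"delta_rot":[0,0,1]},{"translation":[0,0,0],"delta_rot":[0,0,1]},{"translation":[0,0,0],"delta_rot":[0,0,1]},{"translation":[0,0,0],"delta_rot":[0,0,1]}]'
python3 -c "
from rig import bot;s=bot.get_state();print(s['clock'],s['q'].round(3),s['ee_pos'].round(4),s['contact_force'])"
```

```text
clock: 10.73
ee_pos: [0.5178, 0.032, 0.1074]
orientation: [-0.029, 1.0, 0.0, 0.0]
contact_force: [0.2, -0.4, -0.4]
grip_width: 0.768
clock: 11.57
ee_pos: [0.5178, 0.032, 0.1074]
orientation: [0.397, 0.918, 0.0, 0.0]
contact_force: [0.3, -1.3, 0.2]
grip_width: 0.759
clock: 12.4
ee_pos: [0.5178, 0.032, 0.1074]
orientation: [0.747, 0.664, 0.0, 0.0]
contact_force: [0.8, 0.7, 1.0]
grip_width: 0.759
clock: 13.23
ee_pos: [0.5178, 0.032, 0.1073]
orientation: [0.958, 0.286, 0.0, -0.0]
contact_force: [1.0, -0.3, 0.2]
grip_width: 0.762
clock: 14.07
ee_pos: [0.5178, 0.032, 0.1074]
orientation: [0.989, -0.145, 0.0, -0.0]
contact_force: [-0.3, 0.7, -0.4]
grip_width: 0.757
clock: 14.9
ee_pos: [0.5178, 0.032, 0.1074]
orientation: [0.835, -0.55, 0.0, -0.0]
contact_force: [0.7, 0.5, -0.0]
grip_width: 0.76
14.9 [-0.042 -0.055  2.052  0.     1.144  2.694] [0.5178 0.032  0.1074] [ 0.69836071  0.47637365 -0.03759763]
```

```bash
python3 -m jog '[{"translation":[0.003,0.023,0],"delta_rot":[0,0,0]},{"translation":[0,0,0],"delta_rot":[0,0,0]},{"translation":[0,0,0],"delta_rot":[0,0,0]},{"translation":[0,0,0],"delta_rot":[0,0,0]},{"translation":[0,0,0],"delta_rot":[0,0,0]},{"translation":[0,0,0],"delta_rot":[0,0,0]},{"translation":[0,0,0],"delta_rot":[0,0,0]}]' 25 30
python3 -m jog '[{"translation":[0,0,-0.0045],"delta_rot":[0,0,-1]},{"translation":[0,0,-0.0045],"delta_rot":[0,0,-1]},{"translation":[0,0,-0.0045],"delta_rot":[0,0,-1]},{"translation":[0,0,-0.0045],"delta_rot":[0,0,-1]},{"translation":[0,0,-0.0045],"delta_rot":[0,0,-1]},{"translation":[0,0,-0.0045],"delta_rot":[0,0,-1]},{"translation":[0,0,-0.0045],"delta_rot":[0,0,-1]},{"translation":[0,0,-0.0045],"delta_rot":[0,0,-1]},{"translation":[0,0,-0.0045],"delta_rot":[0,0,-1]},{"translation":[0,0,-0.0045],"delta_rot":[0,0,-1]}]'
python3 -m jog '[{"translation":[0,0,-0.0045],"delta_rot":[0,0,-1]},{"translation":[0,0,-0.0045],"delta_rot":[0,0,-1]},{"translation":[0,0,-0.0045],"delta_rot":[0,0,-1]},{"translation":[0,0,-0.0045],"delta_rot":[0,0,-1]},{"translation":[0,0,-0.0045],"delta_rot":[0,0,-1]},{"translation":[0,0,-0.0045],"delta_rot":[0,0,-1]},{"translation":[0,0,-0.0045],"delta_rot":[0,0,-1]},{"translation":[0,0,-0.0045],"delta_rot":[0,0,-1]},{"translation":[0,0,-0.0045],"delta_rot":[0,0,-1]},{"translation":[0,0,-0.0045],"delta_rot":[0,0,-1]}]'
python3 -m jog '[{"translation":[0,0,-0.0045],"delta_rot":[0,0,-1]},{"translation":[0,0,-0.0045],"delta_rot":[0,0,-1]},{"translation":[0,0,-0.0045],"delta_rot":[0,0,-1]},{"translation":[0,0,-0.0045],"delta_rot":[0,0,-1]},{"translation":[0,0,-0.0045],"delta_rot":[0,0,-1]},{"translation":[0,0,-0.0045],"delta_rot":[0,0,-1]},{"translation":[0,0,-0.0045],"delta_rot":[0,0,-1]},{"translation":[0,0,-0.0045],"delta_rot":[0,0,-1]},{"translation":[0,0,-0.0045],"delta_rot":[0,0,-1]},{"translation":[0,0,-0.0045],"delta_rot":[0,0,-1]}]'
```

```text
clock: 15.48
ee_pos: [0.517, 0.0314, 0.1074]
orientation: [0.837, -0.548, -0.0, 0.0]
contact_force: [0.2, -0.0, 1.2]
grip_width: 0.458
clock: 16.32
ee_pos: [0.517, 0.0314, 0.1093]
orientation: [0.99, -0.141, 0.0, 0.0]
contact_force: [-0.5, -1.0, 1.0]
grip_width: 0.458
clock: 17.15
ee_pos: [0.517, 0.0314, 0.1111]
orientation: [0.957, 0.291, 0.0, -0.0]
contact_force: [-0.3, 0.4, 1.3]
grip_width: 0.455
clock: 17.98
ee_pos: [0.5168, 0.0315, 0.1128]
orientation: [0.744, 0.668, -0.0, -0.0]
contact_force: [-0.9, -0.0, 0.9]
grip_width: 0.46
```

Forces are about 1 N, so the thread is turning freely. Finishing the second stroke.

```bash
python3 -m jog '[{"translation":[0,0,-0.0045],"delta_rot":[0,0,-1]},{"translation":[0,0,-0.0045],"delta_rot":[0,0,-1]},{"translation":[0,0,-0.0045],"delta_rot":[0,0,-1]},{"translation":[0,0,-0.0045],"delta_rot":[0,0,-1]},{"translation":[0,0,-0.0045],"delta_rot":[0,0,-1]},{"translation":[0,0,-0.0045],"delta_rot":[0,0,-1]},{"translation":[0,0,-0.0045],"delta_rot":[0,0,-1]},{"translation":[0,0,-0.0045],"delta_rot":[0,0,-1]},{"translation":[0,0,-0.0045],"delta_rot":[0,0,-1]},{"translation":[0,0,-0.0045],"delta_rot":[0,0,-1]}]'
python3 -m jog '[{"translation":[0,0,-0.0045],"delta_rot":[0,0,-1]},{"translation":[0,0,-0.0045],"delta_rot":[0,0,-1]},{"translation":[0,0,-0.0045],"delta_rot":[0,0,-1]},{"translation":[0,0,-0.0045],"delta_rot":[0,0,-1]},{"translation":[0,0,-0.0045],"delta_rot":[0,0,-1]},{"translation":[0,0,-0.0045],"delta_rot":[0,0,-1]},{"translation":[0,0,-0.0045],"delta_rot":[0,0,-1]},{"translation":[0,0,-0.0045],"delta_rot":[0,0,-1]},{"translation":[0,0,-0.0045],"delta_rot":[0,0,-1]},{"translation":[0,0,-0.0045],"delta_rot":[0,0,-1]}]'
python3 -m jog '[{"translation":[0,0,-0.0045],"delta_rot":[0,0,-1]},{"translation":[0,0,-0.0045],"delta_rot":[0,0,-1]},{"translation":[0,0,-0.0045],"delta_rot":[0,0,-1]},{"translation":[0,0,-0.0045],"delta_rot":[0,0,-1]},{"translation":[0,0,-0.0045],"delta_rot":[0,0,-1]},{"translation":[0,0,-0.0045],"delta_rot":[0,0,-1]}]'
python3 -m jog '[{"translation":[0,0,-0.05],"delta_rot":[0,0,0]},{"translation":[0,0,-0.05],"delta_rot":[0,0,0]},{"translation":[0,0,0],"delta_rot":[0,0,0]}]'
python3 -c "
from rig import bot;s=bot.get_state();print(s['clock'],s['q'].round(3),s['ee_pos'].round(4),s['contact_force'])"
```

```text
clock: 18.82
ee_pos: [0.5166, 0.0313, 0.1146]
orientation: [0.392, 0.92, -0.0, -0.0]
contact_force: [-2.8, -0.7, 3.1]
grip_width: 0.459
clock: 19.65
ee_pos: [0.5169, 0.0311, 0.1164]
orientation: [-0.033, 0.999, -0.0, -0.0]
contact_force: [0.0, -0.3, 2.2]
grip_width: 0.456
clock: 20.15
ee_pos: [0.5172, 0.0313, 0.1176]
orientation: [-0.291, 0.957, -0.0, 0.0]
contact_force: [-0.1, -0.4, 2.4]
grip_width: 0.459
clock: 20.4
ee_pos: [0.517, 0.0315, 0.1215]
orientation: [-0.288, 0.958, -0.0, 0.0]
contact_force: [-0.6, -1.1, -1.1]
grip_width: 0.459
20.4 [-0.043 -0.074  2.044  0.     1.172 -2.198] [0.517  0.0315 0.1215] [-0.55751001 -1.08598453 -1.06828187]
```

The cover is free: a 4 mm lift met only its own weight. Lifting straight up, then to the free spot at (0.45,-0.085).

```bash
python3 -m jog '[{"translation":[0,0,-0.25],"delta_rot":[0,0,0]},{"translation":[0,0,-0.25],"delta_rot":[0,0,0]},{"translation":[0,0,-0.25],"delta_rot":[0,0,0]},{"translation":[0,0,-0.25],"delta_rot":[0,0,0]},{"translation":[0,0,-0.25],"delta_rot":[0,0,0]},{"translation":[0,0,-0.25],"delta_rot":[0,0,0]},{"translation":[0,0,-0.25],"delta_rot":[0,0,0]},{"translation":[0,0,-0.25],"delta_rot":[0,0,0]},{"translation":[0,0,-0.25],"delta_rot":[0,0,0]},{"translation":[0,0,0],"delta_rot":[0,0,0]}]'
python3 -m jog '[{"translation":[0,0,0],"delta_rot":[0,0,0]},{"translation":[0.3,-0.15,0],"delta_rot":[0,0,0]},{"translation":[0.3,-0.15,0],"delta_rot":[0,0,0]},{"translation":[0.3,-0.15,0],"delta_rot":[0,0,0]},{"translation":[0.3,-0.15,0],"delta_rot":[0,0,0]},{"translation":[0.3,-0.15,0],"delta_rot":[0,0,0]},{"translation":[0.3,-0.15,0],"delta_rot":[0,0,0]},{"translation":[0.3,-0.15,0],"delta_rot":[0,0,0]},{"translation":[0.3,-0.15,0],"delta_rot":[0,0,0]},{"translation":[0.3,-0.15,0],"delta_rot":[0,0,0]}]'
python3 -m jog '[{"translation":[0.3,-0.15,0],"delta_rot":[0,0,0]},{"translation":[0,0,0],"delta_rot":[0,0,0]}]'
python3 - <<'E'
from h import *
np.set_printoptions(precision=4,suppress=True)
s=bot.get_state();print(s['clock'],s['q'],s['ee_pos'],s['orientation'],s['contact_force'])
a=[bot.snapshot(n) for n in("scene","side")]
cv2.imwrite("pics/lift.png",np.hstack([a[0][0][150:400,200:500],a[1][0][150:400,200:500]])[:,:,::-1])
E
```

```text
clock: 21.23
ee_pos: [0.5183, 0.0314, 0.2145]
orientation: [-0.289, 0.957, -0.001, 0.002]
contact_force: [0.7, -0.5, -1.1]
grip_width: 0.451
clock: 22.07
ee_pos: [0.4553, -0.0747, 0.2108]
orientation: [-0.288, 0.958, 0.0, -0.0]
contact_force: [0.0, -0.1, -0.4]
grip_width: 0.462
clock: 22.23
ee_pos: [0.4483, -0.087, 0.2108]
orientation: [-0.287, 0.958, -0.0, -0.001]
contact_force: [0.2, -0.5, -0.5]
grip_width: 0.458
22.2333 [-0.3088 -0.3083  2.087  -0.001   1.364  -2.4617] [ 0.4483 -0.087   0.2108] [-0.2871  0.9579 -0.0001 -0.0007] [ 0.2328 -0.5405 -0.5433]
```

View pics/lift.png

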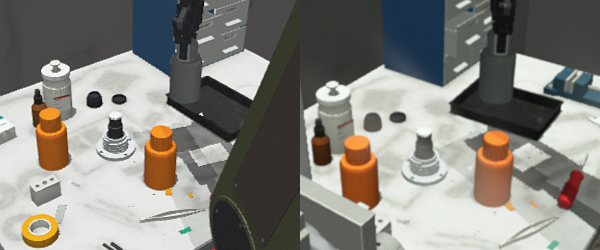

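The cover is held at crop (187,80) left and the lens stands upright in the pot at crop (115,130). Lowering.

```bash
python3 -m jog '[{"translation":[0,0,0.3],"delta_rot":[0,0,0]},{"translation":[0,0,0.3],"delta_rot":[0,0,0]},{"translation":[0,0,0.3],"delta_rot":[0,0,0]},{"translation":[0,0,0.3],"delta_rot":[0,0,0]},{"translation":[0,0,0.3],"delta_rot":[0,0,0]},{"translation":[0,0,0.3],"delta_rot":[0,0,0]},{"translation":[0,0,0.3],"delta_rot":[0,0,0]},{"translation":[0,0,0.3],"delta_rot":[0,0,0]},{"translation":[0,0,0.3],"delta_rot":[0,0,0]},{"translation":[0,0,0.2],"delta_rot":[0,0,0]}]'
python3 -m jog '[{"translation":[0,0,0.04],"delta_rot":[0,0,0]},{"translation":[0,0,0.04],"delta_rot":[0,0,0]},{"translation":[0,0,0.04],"delta_rot":[0,0,0]},{"translation":[0,0,0],"delta_rot":[0,0,0]}]'
python3 -m jog '[{"translation":[0,0,0.03],"delta_rot":[0,0,0]},{"translation":[0,0,0],"delta_rot":[0,0,0]}]'
python3 -m jog '[{"translation":[0,0,0.02],"delta_rot":[0,0,0]},{"translation":[0,0,0],"delta_rot":[0,0,0]}]'
```

```text
clock: 23.17
ee_pos: [0.4494, -0.0847, 0.0935]
orientation: [-0.289, 0.957, 0.001, -0.001]
contact_force: [-0.1, 0.1, -1.0]
grip_width: 0.458
clock: 23.5
ee_pos: [0.4505, -0.085, 0.091]
orientation: [-0.289, 0.957, -0.0, 0.0]
contact_force: [0.0, 0.3, -1.0]
grip_width: 0.457
clock: 23.67
ee_pos: [0.4505, -0.085, 0.0899]
orientation: [-0.289, 0.957, -0.0, 0.0]
contact_force: [-0.3, -0.5, -0.5]
grip_width: 0.46
clock: 23.83
ee_pos: [0.4502, -0.0849, 0.0888]
orientation: [-0.289, 0.957, -0.0, 0.0]
contact_force: [-0.2, 0.1, -1.5]
grip_width: 0.459
```

```bash
python3 -m jog '[{"translation":[0,0,0.03],"delta_rot":[0,0,0]},{"translation":[0,0,0],"delta_rot":[0,0,0]}]'
python3 -m jog '[{"translation":[0,0,0.02],"delta_rot":[0,0,0]},{"translation":[0,0,0],"delta_rot":[0,0,0]}]'
python3 -m jog '[{"translation":[0,0,0.015],"delta_rot":[0,0,0]},{"translation":[0,0,0],"delta_rot":[0,0,0]}]'
```

```text
clock: 24.0
ee_pos: [0.4502, -0.085, 0.0875]
orientation: [-0.289, 0.957, -0.0, 0.0]
contact_force: [-0.6, -0.4, -0.5]
grip_width: 0.456
clock: 24.17
ee_pos: [0.4504, -0.0849, 0.0875]
orientation: [-0.289, 0.957, -0.0, 0.0]
contact_force: [-2.9, 1.0, 4.8]
grip_width: 0.458
clock: 24.33
ee_pos: [0.4506, -0.0849, 0.0875]
orientation: [-0.289, 0.957, 0.0, 0.0]
contact_force: [-3.8, 1.8, 8.9]
grip_width: 0.457
```

The cover is on the bench (9 N contact). Unload, release, rise, then turn the wrist 90° to a comfortable range and look at the lens.

```bash
python3 -m jog '[{"translation":[0,0,-0.035],"delta_rot":[0,0,0]},{"translation":[0,0,0],"delta_rot":[0,0,0]}]'
python3 -m jog '[{"translation":[0,0,0],"delta_rot":[0,0,0]},{"translation":[0,0,0],"delta_rot":[0,0,0]},{"translation":[0,0,0],"delta_rot":[0,0,0]},{"translation":[0,0,0],"delta_rot":[0,0,0]},{"translation":[0,0,0],"delta_rot":[0,0,0]},{"translation":[0,0,0],"delta_rot":[0,0,0]},{"translation":[0,0,0],"delta_rot":[0,0,0]},{"translation":[0,0,-0.2],"delta_rot":[0,0,0]},{"translation":[0,0,-0.3],"delta_rot":[0,0,0]},{"translation":[0,0,-0.3],"delta_rot":[0,0,0]}]' 85
python3 -m jog '[{"translation":[0,0,-0.3],"delta_rot":[0,0,1]},{"translation":[0,0,-0.3],"delta_rot":[0,0,1]},{"translation":[0,0,-0.3],"delta_rot":[0,0,1]},{"translation":[0,0,-0.3],"delta_rot":[0,0,1]},{"translation":[0,0,-0.3],"delta_rot":[0,0,1]},{"translation":[0,0,-0.3],"delta_rot":[0,0,1]},{"translation":[0,0,-0.3],"delta_rot":[0,0,1]},{"translation":[0,0,-0.3],"delta_rot":[0,0,1]},{"translation":[0,0,-0.3],"delta_rot":[0,0,1]},{"translation":[0,0,0],"delta_rot":[0,0,1]}]'
python3 -m jog '[{"translation":[0,0,0],"delta_rot":[0,0,1]},{"translation":[0,0,0],"delta_rot":[0,0,1]},{"translation":[0,0,0],"delta_rot":[0,0,1]},{"translation":[0,0,0],"delta_rot":[0,0,1]},{"translation":[0,0,0],"delta_rot":[0,0,1]},{"translation":[0,0,0],"delta_rot":[0,0,1]},{"translation":[0,0,0],"delta_rot":[0,0,1]},{"translation":[0,0,0],"delta_rot":[0,0,1]}]'
python3 -m jog '[{"translation":[0.25,0.5,0],"delta_rot":[0,0,0]},{"translation":[0.25,0.5,0],"delta_rot":[0,0,0]},{"translation":[0.25,0.5,0],"delta_rot":[0,0,0]},{"translation":[0.25,0.5,0],"delta_rot":[0,0,0]},{"translation":[0.25,0.5,0],"delta_rot":[0,0,0]},{"translation":[0.25,0.5,0],"delta_rot":[0,0,0]},{"translation":[0,0,0],"delta_rot":[0,0,0]},{"translation":[0,0,0],"delta_rot":[0,0,0]}]'
python3 - <<'E'
from h import *
np.set_printoptions(precision=4,suppress=True)
s=bot.get_state();print(s['clock'],s['q'],s['ee_pos'],s['orientation'],s['contact_force'])
c=bot.camera_info("wrist");im,d=bot.snapshot("wrist")
np.savez("pics/w2.npz",im=im,d=d);cv2.imwrite("pics/w2.png",im[:,:,::-1])
def fit(n,d,c,ctr,lo,hi,r):
    P=pts(n,d,c);m=(d>0)&(P[:,:,2]>lo)&(P[:,:,2]<hi)&(np.hypot(P[:,:,0]-ctr[0],P[:,:,1]-ctr[1])<r);Q=P[m]
    if len(Q)>10:
        (u,v),R=cv2.minEnclosingCircle((Q[:,:2]*1e3).astype(np.float32));print(n,lo,len(Q),Q.mean(0),(u,v,R))
        if lo<.06: print(circ(Q))
fit("wrist",d,c,(.517,.0315),.083,.095,.03)
fit("wrist",d,c,(.45,-.085),.112,.125,.03)
for n in("scene","side"):
    im,d=bot.snapshot(n);fit(n,d,None,(.517,.0315),.082,.095,.03);fit(n,d,None,(.517,.0315),.048,.078,.03);fit(n,d,None,(.45,-.085),.112,.125,.03)
E
```

```text
clock: 24.5
ee_pos: [0.4503, -0.0849, 0.0875]
orientation: [-0.289, 0.957, -0.0, 0.0]
contact_force: [-0.5, 0.2, -0.9]
grip_width: 0.46
clock: 25.33
ee_pos: [0.4501, -0.0849, 0.1206]
orientation: [-0.289, 0.957, 0.0, -0.0]
contact_force: [0.6, -1.1, 0.2]
grip_width: 0.996
clock: 26.17
ee_pos: [0.4518, -0.0854, 0.2324]
orientation: [0.145, 0.989, -0.001, 0.004]
contact_force: [0.5, -0.2, 0.2]
grip_width: 0.994
clock: 26.83
ee_pos: [0.4505, -0.085, 0.2293]
orientation: [0.475, 0.88, 0.0, 0.001]
contact_force: [0.0, -0.4, 0.7]
grip_width: 0.991
clock: 27.5
ee_pos: [0.5174, 0.032, 0.2289]
orientation: [0.472, 0.882, 0.0, 0.001]
contact_force: [0.4, 0.4, -0.3]
grip_width: 0.996
27.5 [-0.0416 -0.1707  1.9436 -0.0003  1.3671 -0.629 ] [0.5174 0.032  0.2289] [0.4721 0.8816 0.0002 0.0007] [ 0.3501  0.4487 -0.2751]
wrist 0.083 654 [0.5163 0.0302 0.0868] (516.4285888671875, 29.830425262451172, 12.338013648986816)
wrist 0.112 1694 [ 0.4492 -0.0829  0.1176] (449.4815368652344, -85.0522232055664, 20.193737030029297)
scene 0.082 67 [0.5157 0.0342 0.0838] (517.2477416992188, 35.43424606323242, 13.196304321289062)
scene 0.048 185 [0.5083 0.0388 0.0622] (513.8121948242188, 35.13277053833008, 15.435566902160645)
(array([0.5147, 0.0346]), np.float64(0.011882917362745233))
scene 0.112 188 [ 0.4481 -0.0798  0.1145] (449.14471435546875, -80.21047973632812, 20.983102798461914)
side 0.082 123 [0.5156 0.0321 0.0859] (516.2794799804688, 30.11188316345215, 13.552909851074219)
side 0.048 262 [0.5113 0.0385 0.0622] (515.5031127929688, 31.58498191833496, 15.658382415771484)
(array([0.5162, 0.0313]), np.float64(0.012709967590190985))
side 0.112 258 [ 0.4484 -0.0814  0.1168] (451.44952392578125, -84.2347183227539, 21.81232261657715)
```

View pics/w2.png

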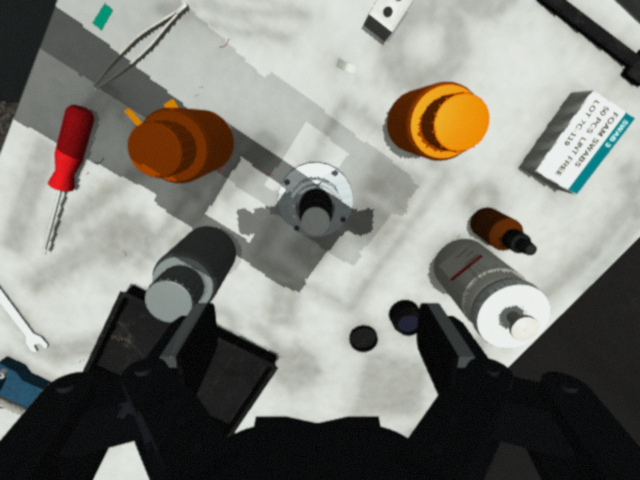

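The wrist view shows the lens upright in the pot at (316,215), and the cover standing at (185,280) with its top at 0.117, so its rim is on the bench. The lens axis is about (0.5165, 0.031). Descend and grip gently.

```bash
python3 -m jog '[{"translation":[-0.01,-0.03,0.3],"delta_rot":[0,0,0]},{"translation":[0,0,0.4],"delta_rot":[0,0,0]},{"translation":[0,0,0.5],"delta_rot":[0,0,0]},{"translation":[0,0,0.5],"delta_rot":[0,0,0]},{"translation":[0,0,0.5],"delta_rot":[0,0,0]},{"translation":[0,0,0.5],"delta_rot":[0,0,0]},{"translation":[0,0,0.5],"delta_rot":[0,0,0]},{"translation":[0,0,0.4],"delta_rot":[0,0,0]},{"translation":[0,0,0.3],"delta_rot":[0,0,0]},{"translation":[0,0,0.2],"delta_rot":[0,0,0]}]'
python3 -m jog '[{"translation":[0,0,0.2],"delta_rot":[0,0,0]},{"translation":[0,0,0.1],"delta_rot":[0,0,0]},{"translation":[0,0,0],"delta_rot":[0,0,0]},{"translation":[0,0,0],"delta_rot":[0,0,0]}]'
python3 -m jog '[{"translation":[0,0,0],"delta_rot":[0,0,0]},{"translation":[0,0,0],"delta_rot":[0,0,0]},{"translation":[0,0,0],"delta_rot":[0,0,0]},{"translation":[0,0,0],"delta_rot":[0,0,0]},{"translation":[0,0,0],"delta_rot":[0,0,0]},{"translation":[0,0,0],"delta_rot":[0,0,0]},{"translation":[0,0,0],"delta_rot":[0,0,0]},{"translation":[0,0,0],"delta_rot":[0,0,0]},{"translation":[0,0,0],"delta_rot":[0,0,0]},{"translation":[0,0,0],"delta_rot":[0,0,0]}]' 20 30
```

```text
clock: 28.48
ee_pos: [0.5147, 0.0299, 0.0612]
orientation: [0.473, 0.881, -0.001, -0.001]
contact_force: [-0.1, -0.2, 1.4]
grip_width: 0.994
clock: 28.82
ee_pos: [0.5166, 0.0304, 0.0519]
orientation: [0.473, 0.881, 0.0, 0.0]
contact_force: [0.2, -0.3, -0.2]
grip_width: 0.997
clock: 29.65
ee_pos: [0.5165, 0.0304, 0.0519]
orientation: [0.473, 0.881, 0.0, 0.0]
contact_force: [-0.6, 0.9, 5.0]
grip_width: 0.368
```

```bash
python3 -m jog '[{"translation":[0,0,-0.03],"delta_rot":[0,0,0]},{"translation":[0,0,-0.05],"delta_rot":[0,0,0]},{"translation":[0,0,-0.1],"delta_rot":[0,0,0]},{"translation":[0,0,-0.15],"delta_rot":[0,0,0]},{"translation":[0,0,-0.15],"delta_rot":[0,0,0]},{"translation":[0,0,-0.15],"delta_rot":[0,0,0]},{"translation":[0,0,-0.15],"delta_rot":[0,0,0]},{"translation":[0,0,-0.15],"delta_rot":[0,0,0]},{"translation":[0,0,-0.15],"delta_rot":[0,0,0]},{"translation":[0,0,-0.15],"delta_rot":[0,0,0]}]'
python3 -m jog '[{"translation":[0,0,-0.2],"delta_rot":[0,0,0]},{"translation":[0,0,-0.25],"delta_rot":[0,0,0]},{"translation":[0,0,-0.25],"delta_rot":[0,0,0]},{"translation":[0,0,-0.25],"delta_rot":[0,0,0]},{"translation":[0,0,-0.25],"delta_rot":[0,0,0]},{"translation":[0,0,-0.25],"delta_rot":[0,0,0]},{"translation":[0,0,-0.2],"delta_rot":[0,0,0]},{"translation":[0,0,-0.1],"delta_rot":[0,0,0]},{"translation":[0,0,0],"delta_rot":[0,0,0]}]'
python3 -m jog '[{"translation":[-0.17,-0.12,0],"delta_rot":[0,0,0]},{"translation":[-0.34,-0.2375,0],"delta_rot":[0,0,0]},{"translation":[-0.34,-0.2375,0],"delta_rot":[0,0,0]},{"translation":[-0.34,-0.2375,0],"delta_rot":[0,0,0]},{"translation":[-0.34,-0.2375,0],"delta_rot":[0,0,0]},{"translation":[-0.34,-0.2375,0],"delta_rot":[0,0,0]},{"translation":[-0.34,-0.2375,0],"delta_rot":[0,0,0]},{"translation":[-0.34,-0.2375,0],"delta_rot":[0,0,0]},{"translation":[-0.34,-0.2375,0],"delta_rot":[0,0,0]},{"translation":[-0.34,-0.2375,0],"delta_rot":[0,0,0]}]'
python3 -m jog '[{"translation":[-0.34,-0.2375,0],"delta_rot":[0,0,0]},{"translation":[-0.34,-0.2375,0],"delta_rot":[0,0,0]},{"translation":[-0.34,-0.2375,0],"delta_rot":[0,0,0]},{"translation":[-0.34,-0.2375,0],"delta_rot":[0,0,0]},{"translation":[-0.34,-0.2375,0],"delta_rot":[0,0,0]},{"translation":[-0.34,-0.2375,0],"delta_rot":[0,0,0]},{"translation":[-0.17,-0.12,0],"delta_rot":[0,0,0]},{"translation":[0,0,0],"delta_rot":[0,0,0]},{"translation":[0,0,0],"delta_rot":[0,0,0]}]'
python3 - <<'E'
from h import *
im,d=bot.snapshot("side");im2,d=bot.snapshot("scene")
cv2.imwrite("pics/carry.png",np.hstack([im[130:370,250:550],im2[130:370,250:550]])[:,:,::-1])
E
```

```text
clock: 30.48
ee_pos: [0.5163, 0.0304, 0.1014]
orientation: [0.473, 0.881, 0.0, 0.0]
contact_force: [0.9, -0.2, -0.9]
grip_width: 0.369
clock: 31.23
ee_pos: [0.5169, 0.0304, 0.1721]
orientation: [0.473, 0.881, 0.001, 0.001]
contact_force: [0.5, 0.8, -0.6]
grip_width: 0.368
clock: 32.07
ee_pos: [0.5115, -0.1283, 0.1695]
orientation: [0.473, 0.881, -0.0, -0.001]
contact_force: [0.5, 0.4, -1.0]
grip_width: 0.37
clock: 32.82
ee_pos: [0.5092, -0.235, 0.1699]
orientation: [0.473, 0.881, 0.0, -0.001]
contact_force: [-0.3, -0.1, -0.6]
grip_width: 0.368
```

View pics/carry.png

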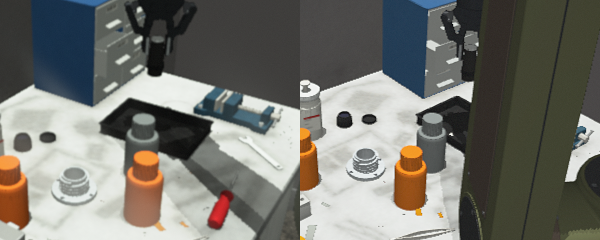

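The lens hangs upright in the fingers at crop (155,60); the cover stands, the pot is empty. Lowering into the tray; contact is expected at TCP z≈0.044.

```bash
python3 -m jog '[{"translation":[0,0,0.3],"delta_rot":[0,0,0]},{"translation":[0,0,0.35],"delta_rot":[0,0,0]},{"translation":[0,0,0.35],"delta_rot":[0,0,0]},{"translation":[0,0,0.35],"delta_rot":[0,0,0]},{"translation":[0,0,0.35],"delta_rot":[0,0,0]},{"translation":[0,0,0.35],"delta_rot":[0,0,0]},{"translation":[0,0,0.3],"delta_rot":[0,0,0]},{"translation":[0,0,0.25],"delta_rot":[0,0,0]},{"translation":[0,0,0.2],"delta_rot":[0,0,0]},{"translation":[0,0,0.1],"delta_rot":[0,0,0]}]'
python3 -m jog '[{"translation":[0,0,0.05],"delta_rot":[0,0,0]},{"translation":[0,0,0.05],"delta_rot":[0,0,0]},{"translation":[0,0,0.04],"delta_rot":[0,0,0]},{"translation":[0,0,0],"delta_rot":[0,0,0]},{"translation":[0,0,0],"delta_rot":[0,0,0]}]'
python3 -m jog '[{"translation":[0,0,0.04],"delta_rot":[0,0,0]},{"translation":[0,0,0],"delta_rot":[0,0,0]}]'
python3 -m jog '[{"translation":[0,0,0.02],"delta_rot":[0,0,0]},{"translation":[0,0,0],"delta_rot":[0,0,0]}]'
```

```text
clock: 33.75
ee_pos: [0.5089, -0.2343, 0.0528]
orientation: [0.473, 0.881, 0.0, -0.001]
contact_force: [0.1, -0.0, -0.5]
grip_width: 0.37
clock: 34.17
ee_pos: [0.51, -0.2352, 0.0495]
orientation: [0.473, 0.881, -0.0, 0.0]
contact_force: [-0.2, 0.6, -0.5]
grip_width: 0.369
clock: 34.33
ee_pos: [0.5098, -0.235, 0.0475]
orientation: [0.473, 0.881, 0.0, 0.0]
contact_force: [0.1, -0.1, -1.5]
grip_width: 0.366
clock: 34.5
ee_pos: [0.5096, -0.2349, 0.0466]
orientation: [0.473, 0.881, -0.0, -0.0]
contact_force: [0.1, -0.0, -0.8]
grip_width: 0.373
```

```bash
python3 -m jog '[{"translation":[0,0,0.03],"delta_rot":[0,0,0]},{"translation":[0,0,0],"delta_rot":[0,0,0]}]'
python3 -m jog '[{"translation":[0,0,0.02],"delta_rot":[0,0,0]},{"translation":[0,0,0],"delta_rot":[0,0,0]}]'
python3 -m jog '[{"translation":[0,0,0.015],"delta_rot":[0,0,0]},{"translation":[0,0,0],"delta_rot":[0,0,0]}]'
```

```text
clock: 34.67
ee_pos: [0.5096, -0.2349, 0.0452]
orientation: [0.473, 0.881, -0.0, -0.0]
contact_force: [0.3, 1.3, -0.4]
grip_width: 0.367
clock: 34.83
ee_pos: [0.5096, -0.2349, 0.0444]
orientation: [0.473, 0.881, -0.0, -0.0]
contact_force: [-0.6, -0.3, -1.3]
grip_width: 0.369
clock: 35.0
ee_pos: [0.5097, -0.235, 0.044]
orientation: [0.473, 0.881, 0.0, 0.0]
contact_force: [0.4, 0.1, -1.1]
grip_width: 0.369
```

```bash
python3 -m jog '[{"translation":[0,0,0.015],"delta_rot":[0,0,0]},{"translation":[0,0,0],"delta_rot":[0,0,0]}]'
python3 -m jog '[{"translation":[0,0,0.015],"delta_rot":[0,0,0]},{"translation":[0,0,0],"delta_rot":[0,0,0]}]'
```

```text
clock: 35.17
ee_pos: [0.5099, -0.2351, 0.0439]
orientation: [0.473, 0.881, -0.0, 0.0]
contact_force: [-1.0, 0.2, 2.6]
grip_width: 0.37
clock: 35.33
ee_pos: [0.51, -0.2352, 0.0439]
orientation: [0.473, 0.881, -0.0, 0.0]
contact_force: [-2.3, 1.5, 6.4]
grip_width: 0.371
```

Contact at 6 N, at the expected height. Release, retreat straight up and check.

```bash
python3 -m jog '[{"translation":[0,0,-0.02],"delta_rot":[0,0,0]},{"translation":[0,0,0],"delta_rot":[0,0,0]}]'
python3 -m jog '[{"translation":[0,0,0],"delta_rot":[0,0,0]},{"translation":[0,0,0],"delta_rot":[0,0,0]},{"translation":[0,0,0],"delta_rot":[0,0,0]},{"translation":[0,0,0],"delta_rot":[0,0,0]},{"translation":[0,0,0],"delta_rot":[0,0,0]},{"translation":[0,0,0],"delta_rot":[0,0,0]},{"translation":[0,0,0],"delta_rot":[0,0,0]},{"translation":[0,0,0],"delta_rot":[0,0,0]},{"translation":[0,0,-0.1],"delta_rot":[0,0,0]},{"translation":[0,0,-0.2],"delta_rot":[0,0,0]}]' 85
python3 -m jog '[{"translation":[0,0,-0.4],"delta_rot":[0,0,0]},{"translation":[0,0,-0.5],"delta_rot":[0,0,0]},{"translation":[0,0,-0.6],"delta_rot":[0,0,0]},{"translation":[0,0,-0.6],"delta_rot":[0,0,0]},{"translation":[0,0,-0.6],"delta_rot":[0,0,0]},{"translation":[0,0,-0.6],"delta_rot":[0,0,0]},{"translation":[0,0,-0.6],"delta_rot":[0,0,0]},{"translation":[0,0,-0.4],"delta_rot":[0,0,0]},{"translation":[0,0,0],"delta_rot":[0,0,0]},{"translation":[0,0,0],"delta_rot":[0,0,0]}]'
python3 - <<'E'
from h import *
np.set_printoptions(precision=4,suppress=True)
c=bot.camera_info("wrist");im,d=bot.snapshot("wrist");P=pts("w",d,c);cv2.imwrite("pics/w3.png",im[:,:,::-1])
for ctr,lo,hi in(((.51,-.235),.07,.095),((.45,-.085),.11,.13)):
    m=(d>0)&(P[:,:,2]>lo)&(P[:,:,2]<hi)&(np.hypot(P[:,:,0]-ctr[0],P[:,:,1]-ctr[1])<.03);print(m.sum(),P[m].mean(0),P[m][:,2].max())
E
```

```text
clock: 35.5
ee_pos: [0.51, -0.2351, 0.0439]
orientation: [0.473, 0.881, 0.0, 0.0]
contact_force: [0.0, -0.3, 1.8]
grip_width: 0.37
clock: 36.33
ee_pos: [0.5089, -0.2345, 0.0549]
orientation: [0.473, 0.881, 0.0, -0.001]
contact_force: [-0.5, -0.6, -0.1]
grip_width: 0.993
clock: 37.17
ee_pos: [0.5102, -0.2353, 0.2292]
orientation: [0.473, 0.881, -0.0, 0.002]
contact_force: [-0.8, 0.5, -0.2]
grip_width: 0.994
665 [ 0.5094 -0.2351  0.0785] 0.08124698753453458
1173 [ 0.4561 -0.0965  0.1173] 0.12036264198148694
```

View pics/w3.png

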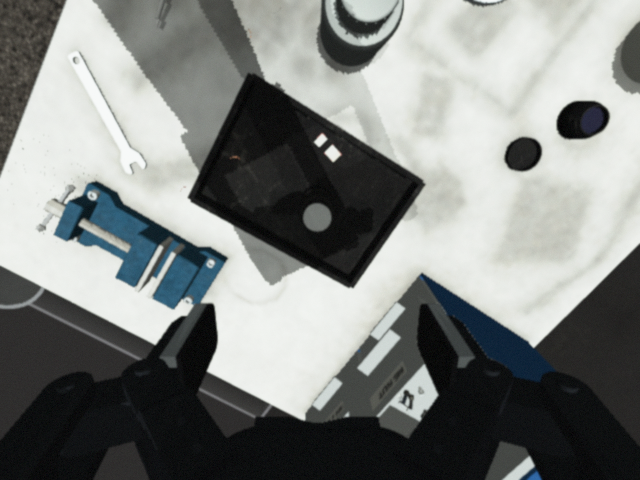

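The lens stands upright in the tray at (317,217), with its top at 0.0785 m against an expected 0.078. The cover stands at (362,20), top 0.117, and the gripper is clear.

```bash
python3 -c "
from rig import bot;print(bot.hand_in())"
```

```text
the job is handed in; nothing more can be done
None
```

The job is done and handed in at about 37 s of the 72 s; no verdict was reported.

- **Cover:** I unscrewed the grey cover in two strokes (300° and 280°), with readings between moves of about 5 N or less. It was lifted clear of the lens and stood mouth down on the bench at about (0.450, -0.085). Its top measured 0.117 m, so the rim is on the bench.
- **Lens:** It stayed upright in the pot while the cover came off. I then lifted it out and set it in the parts tray at about (0.509, -0.235), touching down with about 6 N. Its top measured 0.0785 m (expected 0.078), so it stands upright on the tray floor.
- **Last checks:** The gripper was open and clear at a height of 0.23 m. I did not re-measure the bystanders, but no move went near them. The last wrist picture cut off part of the cover, so its position comes from the earlier full view. None of the final checks failed or disagreed; one move call was refused for having 11 rows, and I retyped it.

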